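Ready the bakery scale for weighing into the bowl

ROBOT

A 6-joint arm with a two-finger parallel gripper is mounted at the origin on the work surface. World frame = base frame: x ahead of the robot, y to its left, z up, the work surface at z = 0. Lengths are in mm, angles in rad, forces in N, time in s.
With the tool pointing down it reaches from about 350 to 975 mm from the base axis. Payload 7.1 kg.
Tool frame: the origin (TCP) lies at the very end of the fingers, on their centre line; the grasp point (between the pads) lies 19 mm behind it; z points along the fingers, y is the line along which they close (so a half turn about z gives the same grasp; the last joint's range is limited). The gripper opens to 88 mm and grips with 3 to 60 N. Pads are 20 mm wide; open, the fingers measure 115 mm over their backs; the gripper's body (75 mm by 178 mm) begins 61 mm behind the grasp point.
Start: joints at [-1.175, 0.423, 1.63, -0, 1.089, -0.019], TCP at [251.895, -571.974, 222.675] pointing down, gripper open.
Joint ranges: [-3, 3], [-0.9, 2.11], [0.09, 2.58], [-1.31, 4.45], [0.11, 2.69], [-2.54, 2.54]. Speed limits (rad/s): [2.39, 2.39, 3.01, 3.14, 3.14, 3.14].

INTERFACE

Orientations are given as a rotation vector (axis times angle).
In Python, from workcell import ctrl, optics gives the robot as it stands.
- The arm moves only by the shell command python3 -m jog 'ROWS'. ROWS is JSON, a list of rows, each a list of 7 numbers: the shift along the tool's x, y, z in units of 40 mm (1.0 is 40 mm), then the turn, a rotation vector about the tool's x, y, z in units of 6 degrees (1.0 is 6 degrees), then the opening, from 0 (shut) to 1 (fully open). A call has 1 to 20 rows; each row shifts and turns the commanded pose from where the row before left it, along the tool's axes as they then stand; what a row does not reach is not made up. A row lasts 1/10 s, in which the tool goes at most 50 mm and 8.59 degrees, less where a joint would pass 70% of its speed; a pose out of reach is approached as far as the arm can. A call is refused whole if a number of a shift passes 1 or a number of a turn 1, either way. A call with a gripper value outside its range is refused whole. The fingers move at their own pace and stop on an object; the grip force is fixed at half the most. Time passes only in rows, so rows that do not move let the fingers close. It gives the time, the measured TCP pose, the force, the opening and the grip force at its end, in the units of the state.
- ctrl.get_obs(): the state, without advancing time (a new reading comes with each control period).
- optics.get_image(name): name is "scene" or "top"; returns the picture (384x512x3 uint8, red, green, blue); there is no depth.
- optics.camera_model(name): a dict with "fov_y" (degrees; the focal length in pixels is half the picture's height over the tangent of half this angle, whatever the lens; pixels are square), "cx", "cy" (the principal point, pixels), "view" (4x4, takes a point from world to camera coordinates). Camera axes: x right, y up, looking along -z (the intrinsics and any distortion apply to the point x, -y, -z); pixel columns grow to the right and rows downward; lengths in mm; the calibration is good to about 2 mm. A picture is of the moment at which its call begins. camera_model takes no time and is no camera call.
- ctrl.close_job(): hands the job in; it is judged then, once.
Trained networks look in the newest picture that a camera, given by its name, has taken for a name from the list of things; names that differ only in an ending like _2 or _b are one class to them, and where a whole thing is asked for, a point or a joint stands for the part that bears it (a point fixed in the world has none). Each returns a list of dicts, best first, with "conf" (0 to 1); they miss things now and then, are a little off and sometimes report something else, mostly with a low value. They report only what shows in the picture. A call takes as long as a camera call.
- optics.masks_of(target, camera): "pixels" (384x512 bool, what is visible of it) and "extent" ([centre column, centre row, width, height] in pixels, round what is visible of it).
The state is a dict: "t": time; "qpos": joint angles; "qvel": joint speeds; "joint_torque": joint torques, N m; "ee_pos": TCP position; "orientation": TCP orientation; "ft_force": force on the tool from outside, world axes, zero at the start; "moment": the same for the moment, N m; "width": finger opening in mm; "grasp_force": force on a finger pad.
Only numpy, scipy, OpenCV 4.12 (cv2) and the standard library are available. Lean on these libraries where they do the work, as an engineer would, in place of code of your own. Each camera call takes 0.05 s, during which the arm holds its last target. There are 200 camera calls.

TASK

The bowl is on the bench scale and the dough is about to be weighed into it: get the scale ready by tapping the round power key, then the square unit key right beside it, then the long tare key. Tap lightly with a fingertip, one key at a time, letting each spring back up, and do not press the other square key (hold). Leave the scale, the bowl and the things around it where they stand, with nothing picked up.

Things in the scene. Friction and masses are not known exactly. Their poses are not given: they have to be found in the camera images.
- scale: white bench scale, 300 mm deep (x), 250 mm wide (y), 3.5 kg, on four feet; origin: centre of its underside; x to its back, y to its left facing its keys. Front: key panel sloping up to the back by 0.12 rad, a grey-green display, then, nearer the edge, four white keys in a row. Over 25 N on it is heavy-handed. Behind it the steel pan, 200 by 240 mm, top 72 mm up, from 50 mm in front of the origin
- power_top (a point): round power key, 26 mm across, leftmost, 86 mm left of the scale's middle line; point: middle of its top face, moving with the key; z square to the panel, outwards. All keys stand in one row about 128 mm in front of the scale's origin, tops about 60 mm above the counter, 8 mm proud of the panel
- unit_top (a point): square unit key, 24 mm, second from the left, 40 mm left of the middle line, next to the power key; point: middle of its top face, moving with the key; z square to the panel, outwards. All keys stand in one row about 128 mm in front of the scale's origin, tops about 60 mm above the counter, 8 mm proud of the panel
- hold_top (a point): square hold key, 24 mm, third from the left, 6 mm right of the middle line; not to be pressed; point: middle of its top face, moving with the key; z square to the panel, outwards. All keys stand in one row about 128 mm in front of the scale's origin, tops about 60 mm above the counter, 8 mm proud of the panel
- tare_top (a point): long tare key, a bar 24 mm deep and 52 mm wide, rightmost, 66 mm right of the middle line; point: middle of its top face, moving with the key; z square to the panel, outwards. All keys stand in one row about 128 mm in front of the scale's origin, tops about 60 mm above the counter, 8 mm proud of the panel
- power (a joint): how far the power key is pressed (m): 0 up, 0.006 right down; 6 mm of travel along its own axis (square to the panel), light spring: 1 N starts it, 1 N more for each mm, about 7 N has it right down; a slow press lets one stop before the end of the travel; it springs back when let go; it registers once it is held more than 2.5 mm down for a tenth of a second
- unit (a joint): how far the unit key is pressed (m): 0 up, 0.006 right down; 6 mm of travel along its own axis (square to the panel), light spring: 1 N starts it, 1 N more for each mm, about 7 N has it right down; a slow press lets one stop before the end of the travel; it springs back when let go; it registers once it is held more than 2.5 mm down for a tenth of a second
- hold (a joint): how far the hold key is pressed (m): 0 up, 0.006 right down; 6 mm of travel along its own axis (square to the panel), light spring: 1 N starts it, 1 N more for each mm, about 7 N has it right down; a slow press lets one stop before the end of the travel; it springs back when let go
- tare (a joint): how far the tare key is pressed (m): 0 up, 0.006 right down; 6 mm of travel along its own axis (square to the panel), light spring: 1 N starts it, 1 N more for each mm, about 7 N has it right down; a slow press lets one stop before the end of the travel; it springs back when let go; it registers once it is held more than 2.5 mm down for a tenth of a second
- bowl: steel mixing bowl, 160 mm across the rim, 60 mm high, loose on the weighing pan (rim 132 mm above the counter); origin: centre of its underside
- bottle: yellow squeeze bottle with a pointed nozzle, 54 mm across, 160 mm high, standing beside the scale; origin: centre of its underside
- jar: whitish translucent jar with a red screw lid, 76 mm across, 110 mm high, standing beside the scale; origin: centre of its underside
- tub: white lidded tub, 93 by 118 mm, 70 mm high, standing beside the scale; origin: centre of its underside
- spatula: spatula with a wooden handle, 250 mm long and 20 mm high with a steel blade 65 mm wide, lying beside the scale along its own x axis; origin: on the counter under its middle

How it is judged (in metres and radians):
On the way, in this order (a step that is already met when the one before it is completed fails the run):
1. a fingertip presses the power key, and no other key, more than 2.5 mm down for 0.1 s (value of joint power above 0.0025 m and contact force between scale and the fingers above 0.3 N and value of joint each of unit, hold, tare below 0.001 m), for 0.1 s.
2. a fingertip presses the unit key, and no other key, more than 2.5 mm down for 0.1 s (value of joint unit above 0.0025 m and contact force between scale and the fingers above 0.3 N and value of joint each of power, hold, tare below 0.001 m), for 0.1 s.
3. a fingertip presses the tare key, and no other key, more than 2.5 mm down for 0.1 s (value of joint tare above 0.0025 m and contact force between scale and the fingers above 0.3 N and value of joint each of power, unit, hold below 0.001 m), for 0.1 s.
At the end, for the whole second after the job is handed in: After power, unit and tare were tapped in that order: all four keys are up again (within 1 mm), the scale is within 12 mm of where it stood, the bowl still stands on the pan, upright and at rest within 20 mm of where it was, and bottle, jar, tub and spatula are within 20 mm of their places (value of joint each of power, unit, hold, tare below 0.001 m and distance of scale from where it was at the start of the episode below 0.012 m and distance of each of bowl, bottle, jar, tub, spatula from where it was at the start of the episode below 0.02 m and z of bowl in the frame of scale above 0.066 m and angle between bowl's own z axis and vertical below 0.1 rad and linear speed of bowl below 0.02 m/s); the robot touches nothing.
It fails at once if the hold key is pressed, or two keys at once (more than 1.5 mm) (value of joint hold above 0.0015 m or value of joint each of power, unit above 0.0015 m or value of joint each of unit, tare above 0.0015 m or value of joint each of power, tare above 0.0015 m).
It fails at once if the scale is pressed harder than a light tap (25 N, fingers or arm) (contact force between scale and the fingers above 25 N or contact force between scale and the arm above 25 N).
It fails at once if the scale is shifted or lifted (12 mm) (not (distance of scale from where it was at the start of the episode below 0.012 m)).
It fails at once if the bowl is shifted, lifted or tipped (20 mm, 0.25 rad) (not (distance of bowl from where it was at the start of the episode below 0.02 m) or angle between bowl's own z axis and vertical above 0.25 rad).
It fails at once if a thing beside the scale is shifted, lifted or carried (20 mm) (not (distance of bottle from where it was at the start of the episode below 0.02 m) or not (distance of jar from where it was at the start of the episode below 0.02 m) or not (distance of tub from where it was at the start of the episode below 0.02 m) or not (distance of spatula from where it was at the start of the episode below 0.02 m)).
It also fails if it takes over 42 s, if anything falls off the work surface, if the arm or the gripper's body presses on something with over 40 N, if the wrist force passes 120 N, or if a joint passes its speed limit or range.

## Working session

There is one attempt and no reset: what is moved stays moved. The work goes in short steps, Python scripts to look and compute and a shell command to move; the robot and the scene stay as the last step left them, time stands still between calls to the robot, and variables do not carry over. Pictures are saved under pics/ and viewed, at most 10 in all, crops included, and the job is handed in when it is done.

```bash
mkdir -p pics; python3 - <<'E'
from workcell import ctrl, optics
import cv2,numpy as np
o=ctrl.get_obs();print(o)
for n in("scene","top"):
    im=optics.get_image(n);cv2.imwrite(f"pics/{n}0.png",im[:,:,::-1])
    m=optics.camera_model(n);print(n,m)
    for t in("scale","power_top","unit_top","hold_top","tare_top","bowl","bottle","jar","tub","spatula"):
        print(t,[(round(d["conf"],2),np.round(d["extent"],1).tolist()) for d in optics.masks_of(t,n)[:2]])
E
```

```text
{'t': 0.0, 'qpos': array([-1.17504034e+00,  4.23837277e-01,  1.63067973e+00, -2.80849405e-05,
        1.08857808e+00, -1.89914050e-02]), 'qvel': array([-4.99050168e-04, -8.02717349e-04, -1.57300920e-03,  1.87400085e-03,
        3.16883554e-04, -5.66276066e-06]), 'joint_torque': array([ 1.09243166e-05, -5.44625652e+01, -2.73665339e+01,  6.44508144e-02,
        2.28494470e-02, -1.13855617e-04]), 'ee_pos': array([ 251.65992891, -571.49762003,  221.90794969]), 'orientation': array([-3.07284017e+00, -6.46541455e-01,  4.80112769e-04]), 'ft_force': array([ 0.11410496, -0.45632885, -0.34209168]), 'moment': array([-0.03827693, -0.00835274, -0.00661451]), 'grasp_force': 0.0, 'width': 87.96201659688899}
scene {'fov_y': 53.13107963490724, 'cx': 249.63128576756276, 'cy': 192.72396973811445, 'view': array([[-7.08102891e-01,  7.06100272e-01, -3.56401351e-03,
         3.73653464e+02],
       [-4.79745192e-01, -4.77390051e-01,  7.36167977e-01,
         2.57811684e+02],
       [ 5.18106984e-01,  5.22992491e-01,  6.76789486e-01,
        -1.33644466e+03],
       [ 0.00000000e+00,  0.00000000e+00,  0.000
[... 662 characters left out ...]
946e-02,
         6.19211362e+01],
       [ 9.93912083e-01,  2.68973573e-02,  1.06842421e-01,
        -5.90156986e+02],
       [-1.06312550e-01, -2.04180245e-02,  9.94123104e-01,
        -9.06513107e+02],
       [ 0.00000000e+00,  0.00000000e+00,  0.00000000e+00,
         1.00000000e+00]])}
scale [(0.97, [319.8, 177.6, 106.6, 130.2])]
power_top []
unit_top [(0.58, [302.9, 225.1, 11.6, 14.1])]
hold_top []
tare_top [(0.71, [344.9, 232.2, 20.6, 9.3])]
bowl [(0.63, [325.9, 153.9, 66.3, 69.5])]
bottle [(0.98, [238.5, 158.3, 23.8, 29.7])]
jar [(0.74, [409.1, 175.6, 42.2, 37.5])]
tub [(0.93, [438.1, 244.0, 55.5, 44.7]), (0.42, [282.9, 223.9, 8.5, 11.9])]
spatula [(0.74, [202.6, 184.9, 27.3, 92.6])]
```

```bash
python3 - <<'E'
import cv2
a=cv2.imread("pics/top0.png")[80:280,180:470];cv2.imwrite("pics/topc.png",cv2.resize(a,None,fx=2.7,fy=2.7,interpolation=cv2.INTER_CUBIC))
E
```

```text
(no output)
```

View pics/topc.png

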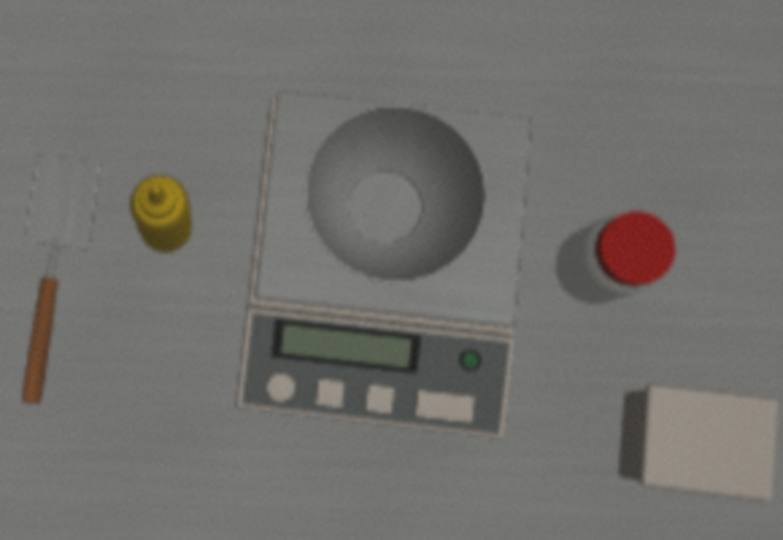

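View pics/scene0.png

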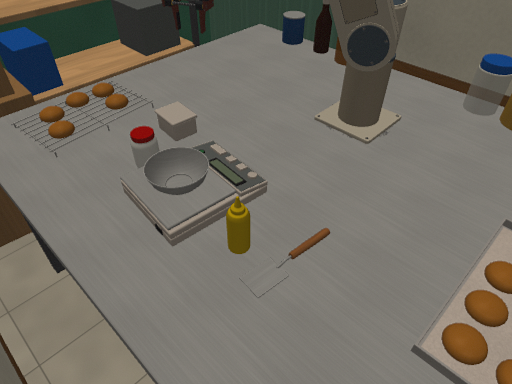

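The top crop shows the keys from left to right: power (281,388), unit (330,393), hold (380,399) and tare (445,406) in crop pixels. The bottle is on the left, and the jar and tub on the right. In the scene view, the keys lie between about (215,149) and (252,175).

```bash
cat > h.py <<'E'
import numpy as np,cv2
from workcell import optics
def ray(n,u,v):
    m=optics.camera_model(n);f=192/np.tan(np.radians(m["fov_y"]/2));V=m["view"]
    d=V[:3,:3].T@np.array([(u-m["cx"])/f,-(v-m["cy"])/f,-1]);c=-V[:3,:3].T@V[:3,3];return c,d
def onz(n,u,v,z):
    c,d=ray(n,u,v);return c+d*(z-c[2])/d[2]
def proj(n,p):
    m=optics.camera_model(n);f=192/np.tan(np.radians(m["fov_y"]/2));q=m["view"][:3,:3]@p+m["view"][:3,3]
    return np.array([m["cx"]+f*q[0]/-q[2],m["cy"]-f*q[1]/-q[2]])
E
python3 - <<'E'
from h import *
K={}
g=cv2.imread("pics/top0.png").astype(float).mean(2)
P=[]
for name,(x,y),w in zip("puht",[(281,388),(330,393),(380,399),(445,406)],[7,7,7,13]):
    u,v=180+(x+.5)/2.7-.5,80+(y+.5)/2.7-.5
    for _ in range(4):
        yy,xx=np.mgrid[int(v)-8:int(v)+10,int(u)-w-3:int(u)+w+5]
        s=g[int(v)-8:int(v)+10,int(u)-w-3:int(u)+w+5]
        m=(abs(xx-u)<w+.0)&(abs(yy-v)<7)
        wt=np.clip(s-105,0,35)*m; u2,v2=(xx*wt).sum()/wt.sum(),(yy*wt).sum()/wt.sum(); u,v=u2,v2
    P.append(onz("top",u,v,60));print(name,u,v,s.min(),s.max(),P[-1].round(1),proj("scene",P[-1]).round(1))
P=np.array(P)
off=np.array([86,40,-6,-66.])
A=np.polyfit(off,P[:,:2],1);print("slope",A[0],np.linalg.norm(A[0]),"yaw",np.arctan2(-A[0][0],A[0][1]))
print("fit",(np.outer(off,A[0])+A[1]).round(1), "x at mid",A[1])
a=cv2.imread("pics/scene0.png")[110:220,160:280];a=cv2.resize(a,None,fx=5,fy=5,interpolation=cv2.INTER_CUBIC)
for p in P:
    q=(proj("scene",p)-[160,110]+.5)*5; cv2.drawMarker(a,tuple(int(i) for i in q),(0,0,255),0,8)
cv2.imwrite("pics/sc.png",a)
E
```

```text
p 283.6348003497523 223.04313611192072 77.0 144.66666666666666 [519.8   3.1  60. ] [252.5 173.6]
u 301.92147078135264 225.1789888378201 75.66666666666667 143.33333333333334 [515.8 -42.5  60. ] [241.6 165.4]
h 320.3230670103092 227.36198453608245 75.66666666666667 144.0 [511.7 -88.3  60. ] [231.4 157.5]
t 344.371212974434 230.1215790066449 75.66666666666667 144.0 [ 506.6 -148.    60. ] [218.6 147.9]
slope [0.08752582 0.99427613] 0.9981211321624849 yaw -0.0878033504897267
fit [[ 519.8    3.1]
 [ 515.8  -42.6]
 [ 511.8  -88.3]
 [ 506.5 -148. ]] x at mid [512.29063222 -82.3611174 ]
```

View pics/sc.png

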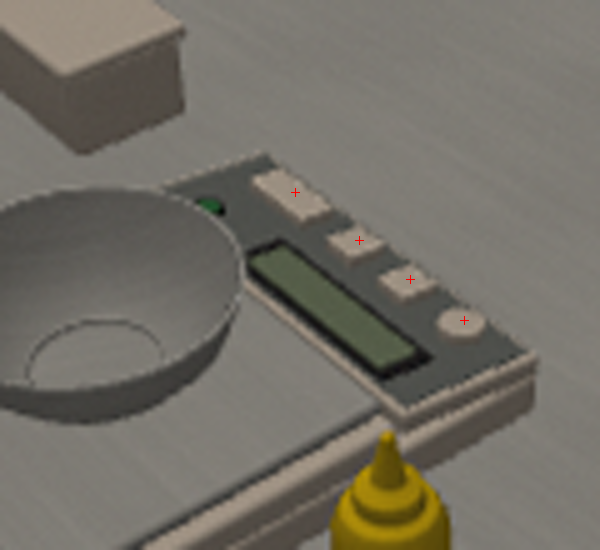

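The two cameras agree on the key row to within about a pixel. Spacing fits at 0.998 scale and yaw is -0.088. Next I work out the aligned approach.

```bash
cat >> h.py <<'E'
from scipy.spatial.transform import Rotation as R
from workcell import ctrl
YAW=-.0878;S=R.from_euler('z',YAW)
RT=(S*R.from_euler('y',-.12)*R.from_euler('x',np.pi))
KEY=dict(p=[519.8,3.1,60],u=[515.8,-42.6,60],t=[506.5,-148,60])
def go(k,h):
    o=ctrl.get_obs();Rc=R.from_rotvec(o["orientation"])
    turn=(Rc.inv()*RT).as_rotvec(degrees=True)/6
    tgt=np.array(KEY[k])+h*S.apply([-np.sin(.12),0,np.cos(.12)])
    print(k,"turn units",turn.round(2),"shift mm(RT frame)",RT.inv().apply(tgt-o["ee_pos"]).round(2),"units",(RT.inv().apply(tgt-o["ee_pos"])/40).round(3),"t",o["t"])
E
python3 -c "
from h import *
go('p',40);print(RT.as_matrix().round(3))
for t,uv,z in(('bottle',(238,150),160),('jar',(416,172),110),('bowl',(326,152),132)):print(t,onz('top',*uv,z).round())"
```

```text
p turn units [-0.29  1.12  4.79] shift mm(RT frame) [ 195.41 -596.37  147.41] units [  4.885 -14.909   3.685] t 1.1
[[ 0.989 -0.088  0.119]
 [-0.087 -0.996 -0.01 ]
 [ 0.12   0.    -0.993]]
bottle [679. 116. 160.]
jar [ 648. -306.  110.]
bowl [686. -88. 132.]
```

```bash
python3 -m jog '[[0,0,0,-0.058,0.224,0.958,0],[0,0,0,-0.058,0.224,0.958,0],[0,0,0,-0.058,0.224,0.958,0],[0,0,0,-0.058,0.224,0.958,0],[0,0,0,-0.058,0.224,0.958,0],[0.305,-0.932,0,0,0,0,0],[0.305,-0.932,0,0,0,0,0],[0.305,-0.932,0,0,0,0,0],[0.305,-0.932,0,0,0,0,0],[0.305,-0.932,0,0,0,0,0],[0.305,-0.932,0,0,0,0,0],[0.305,-0.932,0,0,0,0,0],[0.305,-0.932,0,0,0,0,0]]'; python3 -c "from h import *;go('p',40)"
```

```text
t: 2.4
ee_pos: [374.9, -282.0, 234.6]
orientation: [3.127, -0.137, 0.188]
ft_force: [0.6, 0.1, -0.6]
width: 0.4
grasp_force: 0.0
p turn units [ 0.01 -0.    0.  ] shift mm(RT frame) [  97.61 -296.7   147.61] units [ 2.44  -7.417  3.69 ] t 2.4
```

```bash
python3 -m jog '[[0.305,-0.927,0.1,0,0,0,0],[0.305,-0.927,0.1,0,0,0,0],[0.305,-0.927,0.1,0,0,0,0],[0.305,-0.927,0.1,0,0,0,0],[0.305,-0.927,0.1,0,0,0,0],[0.305,-0.927,0.2,0,0,0,0],[0.305,-0.927,0.2,0,0,0,0],[0.305,-0.927,0.2,0,0,0,0],[0,0,0.8,0,0,0,0],[0,0,0.8,0,0,0,0],[0,0,0.6,0,0,0,0],[0,0,0.3,0,0,0,0],[0,0,0,0,0,0,0],[0,0,0,0,0,0,0]]'; python3 - <<'E'
from h import *
go('p',0)
for n,(r,c) in dict(top=(slice(160,260),slice(230,390)),scene=(slice(110,210),slice(160,320))).items():
    im=optics.get_image(n)[:,:,::-1];cv2.imwrite(f"pics/a_{n}.png",im)
    globals()[n]=cv2.resize(im[r,c],None,fx=3,fy=3,interpolation=cv2.INTER_CUBIC)
cv2.imwrite("pics/a.png",np.vstack([top,scene]))
E
```

```text
t: 3.8
ee_pos: [514.5, 2.1, 103.5]
orientation: [3.127, -0.137, 0.189]
ft_force: [0.5, 0.7, 0.4]
width: 0.1
grasp_force: 0.0
p turn units [ 0. -0.  0.] shift mm(RT frame) [-4.000e-02 -1.500e+00  4.383e+01] units [-1.000e-03 -3.700e-02  1.096e+00] t 3.8
```

View pics/a.png

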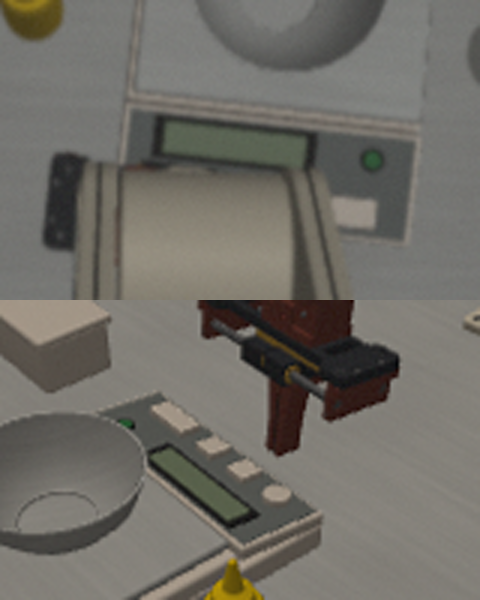

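The fingertip is directly over the round key: it shows at (254,162) in the scene image, as predicted. Descending to just above the key.

```bash
python3 -m jog '[[0,-0.037,0.4,0,0,0,0],[0,0,0.4,0,0,0,0],[0,0,0.2,0,0,0,0],[0,0,0.05,0,0,0,0],[0,0,0,0,0,0,0],[0,0,0,0,0,0,0]]'; python3 -m jog '[[0,0,0.025,0,0,0,0],[0,0,0.025,0,0,0,0],[0,0,0,0,0,0,0]]';python3 -c "from h import *;go('p',0)"
```

```text
t: 4.5
ee_pos: [519.6, 3.2, 61.9]
orientation: [3.127, -0.137, 0.189]
ft_force: [-0.0, 0.2, 0.2]
width: 0.7
grasp_force: 0.0
t: 4.8
ee_pos: [519.8, 3.2, 59.5]
orientation: [3.127, -0.137, 0.189]
ft_force: [0.4, 0.4, 1.7]
width: 0.6
grasp_force: 0.8
p turn units [ 0.   -0.01  0.  ] shift mm(RT frame) [ 0.06  0.08 -0.5 ] units [ 0.002  0.002 -0.012] t 4.8
```

```bash
python3 -m jog '[[0,0,0.025,0,0,0,0],[0,0,0.025,0,0,0,0],[0,0,0,0,0,0,0]]'; python3 -m jog '[[0,0,0.025,0,0,0,0],[0,0,0,0,0,0,0]]';python3 -c "from h import *;go('p',0)"
```

```text
t: 5.1
ee_pos: [520.1, 3.2, 57.4]
orientation: [3.127, -0.137, 0.189]
ft_force: [0.9, -0.9, 3.5]
width: 0.5
grasp_force: 1.8
t: 5.3
ee_pos: [520.2, 3.2, 56.4]
orientation: [3.127, -0.137, 0.189]
ft_force: [0.7, -0.9, 4.5]
width: -0.2
grasp_force: 2.3
p turn units [ 0.   -0.01  0.  ] shift mm(RT frame) [ 0.07  0.1  -3.64] units [ 0.002  0.002 -0.091] t 5.3
```

The force is 4.5 N, so the key is about 3.5 mm down. I'll hold briefly, release, and move to unit.

```bash
python3 -m jog '[[0,0,0.015,0,0,0,0],[0,0,0,0,0,0,0],[0,0,0,0,0,0,0],[0,0,0,0,0,0,0],[0,0,-0.3,0,0,0,0],[0,0,-0.4,0,0,0,0],[0,0.4,0,0,0,0,0],[0,0.5,0,0,0,0,0],[0,0.24,0,0,0,0,0],[0,0,0,0,0,0,0],[0,0,0,0,0,0,0],[0,0,0,0,0,0,0]]';python3 -c "from h import *;go('u',0)"
```

```text
t: 6.5
ee_pos: [512.4, -41.5, 83.4]
orientation: [3.128, -0.136, 0.187]
ft_force: [0.4, 0.9, -0.4]
width: 0.1
grasp_force: 0.0
u turn units [0.   0.01 0.01] shift mm(RT frame) [ 0.68  0.78 23.61] units [0.017 0.02  0.59 ] t 6.5
```

```bash
python3 -m jog '[[0.017,0.02,0.3,0,0,0,0],[0,0,0.2,0,0,0,0],[0,0,0.05,0,0,0,0],[0,0,0.025,0,0,0,0],[0,0,0.025,0,0,0,0],[0,0,0.025,0,0,0,0],[0,0,0,0,0,0,0]]';python3 -c "from h import *;go('u',0)"
```

```text
t: 7.2
ee_pos: [515.9, -43.0, 58.7]
orientation: [3.128, -0.137, 0.187]
ft_force: [-2.1, 1.5, 1.7]
width: 0.3
grasp_force: 1.2
u turn units [0. 0. 0.] shift mm(RT frame) [ 0.03 -0.42 -1.26] units [ 0.001 -0.01  -0.032] t 7.2
```

```bash
python3 -m jog '[[0,0,0.025,0,0,0,0],[0,0,0.025,0,0,0,0],[0,0,0.015,0,0,0,0],[0,0,0,0,0,0,0],[0,0,0,0,0,0,0]]';python3 -c "from h import *;go('u',0)"
```

```text
t: 7.7
ee_pos: [516.3, -43.1, 56.2]
orientation: [3.128, -0.137, 0.187]
ft_force: [-3.4, 0.9, 4.8]
width: 0.2
grasp_force: 2.4
u turn units [0. 0. 0.] shift mm(RT frame) [-0.09 -0.46 -3.88] units [-0.002 -0.012 -0.097] t 7.7
```

Unit is about 3.8 mm down at 4.8 N. I'll hold, release, and cross above hold to tare.

```bash
python3 -m jog '[[0,0,0,0,0,0,0],[0,0,0,0,0,0,0],[0,0,-0.3,0,0,0,0],[0,0,-0.6,0,0,0,0],[0,0.5,-0.1,0,0,0,0],[0,0.7,0,0,0,0,0],[0,0.7,0,0,0,0,0],[0,0.5,0,0,0,0,0],[0,0.23,0,0,0,0,0],[0,0,0,0,0,0,0],[0,0,0,0,0,0,0],[0,0,0,0,0,0,0]]';python3 -c "from h import *;go('t',0)"
```

```text
t: 8.9
ee_pos: [502.5, -146.7, 95.9]
orientation: [3.128, -0.136, 0.188]
ft_force: [0.4, -0.2, -0.1]
width: 0.4
grasp_force: 0.0
t turn units [0.   0.   0.01] shift mm(RT frame) [-0.24  0.92 36.15] units [-0.006  0.023  0.904] t 8.9
```

```bash
python3 -m jog '[[0,0.02,0.4,0,0,0,0],[0,0,0.3,0,0,0,0],[0,0,0.15,0,0,0,0],[0,0,0.025,0,0,0,0],[0,0,0.025,0,0,0,0],[0,0,0.025,0,0,0,0],[0,0,0,0,0,0,0]]';python3 -c "from h import *;go('t',0)"
```

```text
t: 9.6
ee_pos: [506.8, -148.6, 59.4]
orientation: [3.128, -0.137, 0.188]
ft_force: [-0.2, 0.7, 1.3]
width: 0.4
grasp_force: 0.9
t turn units [ 0. -0.  0.] shift mm(RT frame) [-0.29 -0.58 -0.66] units [-0.007 -0.015 -0.017] t 9.6
```

```bash
python3 -m jog '[[0,0,0.025,0,0,0,0],[0,0,0.025,0,0,0,0],[0,0,0.025,0,0,0,0],[0,0,0,0,0,0,0],[0,0,0,0,0,0,0]]';python3 -c "from h import *;go('t',0)"
```

```text
t: 10.1
ee_pos: [507.2, -148.7, 56.3]
orientation: [3.127, -0.137, 0.188]
ft_force: [-1.7, 1.0, 4.4]
width: 0.2
grasp_force: 2.4
t turn units [ 0. -0.  0.] shift mm(RT frame) [-0.36 -0.67 -3.8 ] units [-0.009 -0.017 -0.095] t 10.1
```

```bash
python3 -m jog '[[0,0,0,0,0,0,0],[0,0,0,0,0,0,0],[0,0,-0.3,0,0,0,0],[0,0,-0.7,0,0,0,0],[0,0,-0.8,0,0,0,0],[0,0,-0.8,0,0,0,0],[0,0,-0.8,0,0,0,0],[0,0,-0.4,0,0,0,0],[0,0,0,0,0,0,0],[0,0,0,0,0,0,0],[0,0,0,0,0,0,0]]';python3 - <<'E'
from h import *
im=optics.get_image("scene")[:,:,::-1];b=cv2.imread("pics/scene0.png")
d=cv2.absdiff(im,b);cv2.imwrite("pics/end.png",np.hstack([cv2.resize(x[100:290,110:340],(400,330)) for x in(im,d*3)]))
E
```

```text
t: 11.2
ee_pos: [488.4, -146.9, 206.0]
orientation: [3.128, -0.137, 0.185]
ft_force: [-0.6, -0.4, -0.1]
width: 0.6
grasp_force: 0.0
```

View pics/end.png

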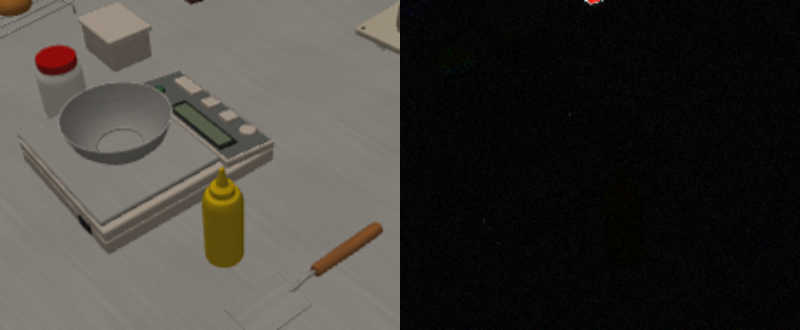

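The difference image on the right is black except for the gripper at (592,2), so nothing moved and the keys are up.

```bash
python3 -c "from workcell import ctrl;print(ctrl.close_job())"
```

```text
the job is handed in; nothing more can be done
None
```

I tapped power, unit and tare in that order, each about 3.5–4 mm down at under 6 N. All keys sprang back, nothing else visibly moved, and the job is handed in; no verdict was shown.

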